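Pop the tool chest's push-latch lid and lay the marker in its rest

ROBOT

A 7-joint arm with a two-finger parallel gripper is mounted at the origin on the work surface. World frame = base frame: x ahead of the robot, y to its left, z up, the work surface at z = 0. Lengths are in m, angles in rad, forces in N, time in s.
With the tool pointing down it reaches from about 0.375 to 0.925 m from the base axis. Payload 3.1 kg.
Tool frame: the origin (TCP) lies between the finger pads; the fingertips stand 19 mm ahead of it and the grasp point (between the pads) is the TCP; z points along the fingers, y is the direction in which the jaws open and shut (so a half turn about z gives the same grasp; the last joint's range is limited). The gripper opens to 85 mm and grips with 20 to 120 N. Pads are 22 mm wide; open, the fingers measure 114 mm over their backs; the gripper's body (76 mm by 85 mm) begins 54 mm behind the grasp point. The pads swing forward as they close: fully open they stand 13 mm farther back than shut.
Start: joints at [1.133, 0.383, 0.044, 1.598, -0.018, 1.161, -0.05], TCP at [0.217, -0.613, 0.25] pointing down, gripper open.
Joint ranges: [-2.61, 2.61], [-0.41, 2.15], [-1.48, 1.57], [0, 2.5], [-1.57, 4.71], [0.05, 1.97], [-2.85, 2.85]. Speed limits (rad/s): [2.79, 2.79, 3.14, 3.14, 3.14, 3.14, 3.14].

INTERFACE

Orientations are given as a unit quaternion [x, y, z, w].
In Python, from bench import move_ptp, movel, move_j, move_gripper, pause, inverse_kinematics, read_camera, camera_params, MotionError, sign_off, look_for, tip_of, read_time_s, read_qpos, read_joint_vel, read_effort, read_eef_pos, read_tcp_rot, read_ft_force, read_ft_torque, read_finger_gap gives the robot as it stands. Calls block until the motion is done:
- move_ptp(position, orientation): joint-space move of the TCP to a pose.
- movel(position, orientation=None, speed=0.15): straight line of the TCP; orientation=None keeps the orientation; speed is the mean speed in m/s.
- move_j(angles): joint-space move.
- move_gripper(opening, effort=None): finger opening in m; effort is the grip in N (None keeps the last); returns when the fingers have stopped.
- pause(seconds).
- inverse_kinematics(position, orientation): joint angles nearest the present ones, or None.
- read_camera(name): name is "side" or "top" or "wrist"; returns the picture (384x512x3 uint8, red, green, blue); there is no depth.
- camera_params(name): a dict with "K" (3x3 intrinsics, pixels), "camera_from_world" (4x4, takes a point from world to camera coordinates). Camera axes: x right, y down, z forward; pixel columns grow to the right and rows downward; lengths in m; the calibration is good to about 2 mm. A picture is of the moment at which its call begins: read the wrist's pose just before it. camera_params takes no time and is no camera call; for the wrist camera it gives the pose at the moment of the call.
A pose or a line that the arm cannot do raises MotionError and nothing moves.
- sign_off(): hands the job in, once; it reports no verdict.
Trained networks look in the newest picture that a camera, given by its name, has taken for a name from the list of things; names that differ only in an ending like _2 or _b are one class to them, and where a whole thing is asked for, a point or a joint stands for the part that bears it (a point fixed in the world has none). Each returns a list of dicts, best first, with "confidence" (0 to 1); they miss things now and then, are a little off and sometimes report something else, mostly with a low value. They report only what shows in the picture. A call takes as long as a camera call. They do not tell look-alikes from the thing itself.
- look_for(camera, name): "at" ([column, row] in pixels, amid what is visible of it).
- tip_of(camera, name): "at" ([column, row] in pixels: a listed point, or the origin of a listed thing).
Readings, each from a call of its own:
- read_time_s(): time.
- read_qpos(): joint angles.
- read_joint_vel(): joint speeds.
- read_effort(): joint torques, N m.
- read_eef_pos(): TCP position.
- read_tcp_rot(): TCP orientation.
- read_ft_force(): force on the tool from outside, world axes, zero at the start.
- read_ft_torque(): the same for the moment, N m.
- read_finger_gap(): finger opening in m.
Only numpy, scipy, OpenCV 4.12 (cv2) and the standard library are available. Lean on these libraries where they do the work, as an engineer would, in place of code of your own. Each camera call takes 0.05 s, during which the arm holds its last target.

TASK

Press the flush lid of the wooden tool chest down at its metal thumb plate until the catch lets go, and let it swing fully open. Then take the fat marker out of the chest and lay it in the wooden pen rest, centred and lying down in both V notches, leaving the lid open and the other things where they are.

Things in the scene. Friction and masses are not known exactly. Their poses are not given: they have to be found in the camera images.
- lid (a joint): hinge of the chest's flush light-wood lid, rad: 0 closed and latched, negative while pressed in (a firm but springy stop from -0.05 on, some 5 N more per mm), 1.75 at its open stop, leaning back past upright. When the free edge is pressed in about 8 mm (-0.04 rad, 6 to 7 N at the thumb plate) the catch lets go; once the pressing finger then leaves, a soft spring swings the lid up by itself in about 2 s and keeps it open.
- lid_press (a point): centre of the dark steel thumb plate (28 x 50 mm, flat) on the lid's upper face, 20 mm in from the free edge; 101 mm above the table when closed. The point where the lid is pressed in (straight down). It moves with the lid.
- lid_hinge (a point): middle of the lid's hinge axis, along the lid's far edge, at the chest's upper face (100 mm above the table), 171 mm from the thumb plate's centre. The lid is 188 mm long from here and 167 mm wide; open, it stands up to 290 mm above the table behind the compartment.
- chest: wooden chest fixed to the table, 245 (x) x 200 (y) x 100 mm high, origin under its centre, z up; x runs from the thumb-plate side to the hinge side. Compartment: 190 x 170 mm inside, centred 7.5 mm towards +x; a small steel catch stands 12 mm into it at the front. Its floor is 35 mm above the table and has two ribs along y, 12 mm high, 78 mm free between them, on which the things lie.
- marker_mid (a point): centre of the fat marker, a 150 mm long cylinder of 28 mm diameter, about 60 g, black barrel with a white cap; x is its long axis. It starts lying on two ribs in the closed chest, roughly along the chest's x, its centre 61 mm above the table, at least 25 mm clear on both sides at its middle; it can roll.
- charcoal_box_mid (a point): centre of a card box of charcoal, 110 x 34 x 24 mm, lying beside the marker in the chest (on the +y side); leave it.
- rest_seat (a point): where the marker's centre belongs in the wooden pen rest, 34 mm above the table; x is the direction in which the marker must lie (either way round). The rest is fixed: base 150 x 84 x 10 mm and two 20 mm thick saddles 52 mm either side of the middle (along x), each with an upright 90 degree V notch, mouth 50 mm wide, saddle tops 39 mm above the table. Between the saddles there are 84 mm free for the fingers.
- short_marker_mid (a point): centre of a shorter marker, 105 mm long, 22 mm diameter, lying on the table beside the pen rest; leave it.
- sketchbook: sketchbook 105 x 150 x 18 mm lying on the table, origin under its centre; leave it.
- brush_cup: white cup, 76 mm across, 100 mm high, origin under its centre; leave it.
- stone_a: flat pebble, 52 mm across and 21 mm high, origin under its centre; leave it.
- eraser: eraser, 62 x 24 x 14 mm, origin under its centre; leave it.
- scraper: flat spatula with a handle lying on the table; leave it.
Not all that is in view belongs to the job. There is more than one size of the part that bears rest_seat; the job needs the largest.

How it is judged:
On the way, in this order (a step that is already met when the one before it is completed fails the run):
1. the lid is pressed in (value of joint lid below -0.02 rad).
2. the lid has swung open (value of joint lid above 1.3 rad), for 0.2 s.
3. the marker is lifted out of the chest (height (world z) of marker_mid above 0.12 m).
At the end, for the whole second after the job is handed in: The lid stands open (over 1.3 rad); the marker lies still in both V notches of the pen rest, its centre within 20 mm of the rest's middle lengthwise and within 5 mm sideways and in height, its axis within 0.08 rad of the rest's (value of joint lid above 1.3 rad and x of marker_mid in the frame of rest_seat between -0.02 and 0.02 m and y of marker_mid in the frame of rest_seat between -0.005 and 0.005 m and z of marker_mid in the frame of rest_seat between -0.005 and 0.005 m and angle between the x axis of marker_mid and the x axis of rest_seat, either way round below 0.08 rad and linear speed of marker below 0.02 m/s); the robot touches nothing.
It fails at once if another thing is moved by more than 30 mm (distance of any of charcoal_box_mid, short_marker_mid, sketchbook, brush_cup, stone_a, eraser, scraper from where it was at the start of the episode above 0.03 m).
It also fails if it takes over 58 s, if anything falls off the work surface, if the arm or the gripper's body presses on something with over 40 N, if the wrist force passes 120 N, or if a joint passes its speed limit or range.

## Working session

There is one attempt and no reset: what is moved stays moved. The work goes in short steps, each a Python script; the robot and the scene stay as the last script left them, time stands still between calls to the robot, and variables do not carry over. Pictures are saved under pics/ and viewed, and the job is handed in when it is done.

```bash
mkdir -p pics; ls; cat > h.py <<'E'
import numpy as np, cv2
from bench import *
def save(cam,name):
    im=read_camera(cam); cv2.imwrite(f'pics/{name}.png',cv2.cvtColor(im,cv2.COLOR_RGB2BGR)); return im
def proj(cam,p,P=None):
    P=P or camera_params(cam); T=np.array(P["camera_from_world"]);K=np.array(P["K"])
    q=K@(T@np.append(p,1))[:3]; return q[:2]/q[2]
def ray(cam,px,z,P=None):
    P=P or camera_params(cam); T=np.array(P["camera_from_world"]);K=np.array(P["K"])
    d=T[:3,:3].T@np.linalg.solve(K,[px[0],px[1],1]); o=-T[:3,:3].T@T[:3,3]
    return o+d*(z-o[2])/d[2]
E
python3 - <<'E'
from h import *
for c in ['top','side','wrist']:
    save(c,c+'0')
    P=camera_params(c); T=np.array(P["camera_from_world"]); print(c,-T[:3,:3].T@T[:3,3])
    for n in ['lid_press','lid_hinge','rest_seat','chest','brush_cup']:
        for d in tip_of(c,n)[:3]:
            z={'lid_press':.101,'lid_hinge':.1,'rest_seat':.034}.get(n,0)
            print(n,np.round(d['at']),round(d['confidence'],2),ray(c,d['at'],z,P).round(3))
print(read_time_s(),read_tcp_rot())
E
```

```text
pics
top [ 0.32226453 -0.0755353   1.21465426]
lid_press [145. 225.] 0.83 [0.47  0.222 0.101]
lid_hinge [151. 163.] 0.86 [0.64  0.227 0.1  ]
rest_seat [276. 274.] 0.97 [ 0.368 -0.131  0.034]
rest_seat [257. 194.] 0.89 [ 0.587 -0.066  0.034]
rest_seat [303. 207.] 0.64 [ 0.56  -0.198  0.034]
chest [156. 210.] 0.96 [0.531 0.223 0.   ]
chest [146. 224.] 0.15 [0.487 0.247 0.   ]
brush_cup [128. 140.] 0.79 [0.738 0.332 0.   ]
side [ 0.43012133 -0.7655645   0.93598231]
lid_press [201. 124.] 0.73 [0.468 0.226 0.101]
lid_hinge [256. 117.] 0.91 [0.633 0.223 0.1  ]
rest_seat [260. 253.] 0.95 [ 0.556 -0.205  0.034]
rest_seat [183. 238.] 0.92 [ 0.373 -0.124  0.034]
chest [227. 144.] 0.86 [0.542 0.233 0.   ]
brush_cup [274. 118.] 0.92 [ 0.717  0.324 -0.   ]
brush_cup [226. 146.] 0.61 [0.54  0.225 0.   ]
brush_cup [200. 123.] 0.2 [0.469 0.348 0.   ]
wrist [ 0.28092099 -0.59078069  0.37336312]
0.9 [9.85597889e-01 1.69105888e-01 1.85089431e-05 2.49023928e-06]
```

```bash
python3 - <<'E'
import cv2
a=cv2.imread('pics/top0.png');b=cv2.imread('pics/side0.png')
cv2.imwrite('pics/top0c.png',cv2.resize(a[100:330,90:390],None,fx=2.6,fy=2.6,interpolation=cv2.INTER_CUBIC))
cv2.imwrite('pics/side0c.png',cv2.resize(b[90:320,100:400],None,fx=2.6,fy=2.6,interpolation=cv2.INTER_CUBIC))
E
```

```text
(no output)
```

View pics/top0c.png

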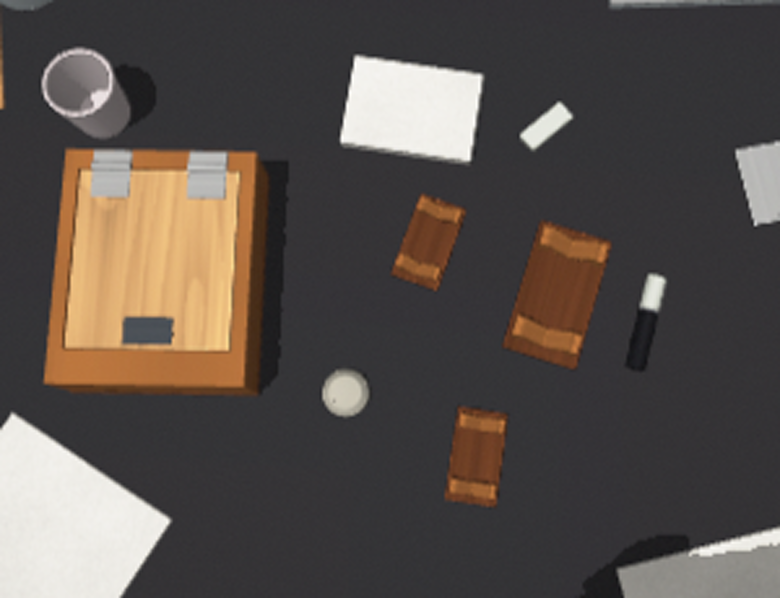

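View pics/side0c.png

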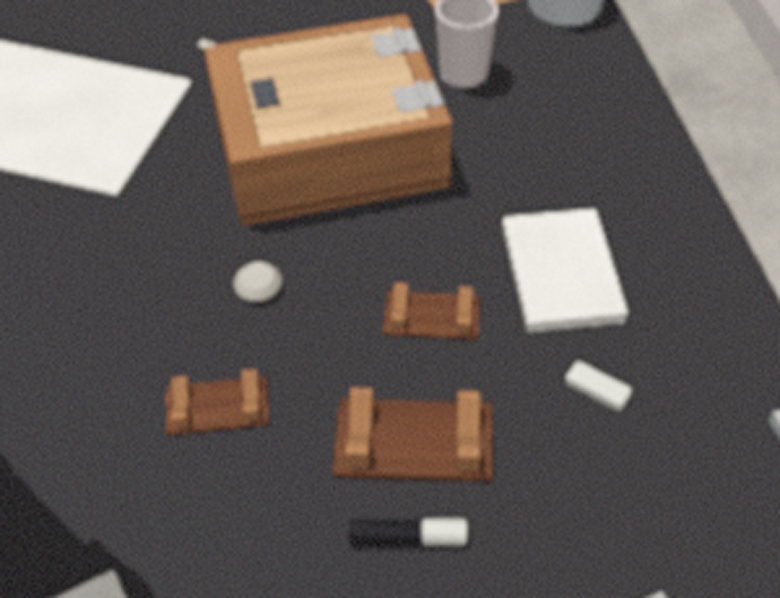

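The side crop shows three look-alike rests, at full-image side (183,238), (266,202) and (260,253). The largest is the one beside the short marker, at side (260,253) and top (304,213), so that fits the description. The lid plate is at top (146,226). The chest is nearly axis-aligned. I'll press the lid first.

```bash
python3 - <<'E'
from h import *
Q=[0,1,0,0]; Qa=[1,0,0,0]
for q in (Q,Qa): 
    for p in ([.469,.224,.2],[.545,.224,.061]): print(inverse_kinematics(p,q))
t=read_time_s()
q=Q if inverse_kinematics([.469,.224,.2],Q) is not None else Qa
move_gripper(0.0)
move_ptp([.469,.224,.18],q)
print(read_time_s()-t, read_ft_force(),read_finger_gap())
movel([.469,.224,.128],speed=.12)
z=.128
while z>.100:
    z-=.002
    movel([.469,.224,z],speed=.03)
    f=read_ft_force(); print(round(z,3),np.round(f,1),np.round(read_eef_pos(),4))
    if f[2]>12: break
print(read_time_s()-t)
E
```

```text
[ 0.44567636  0.41894516 -1.14423719  1.91761812  0.43264517  1.08286271
  0.69409678]
[ 0.30709485  0.76038585 -0.99606512  1.83658521  0.76653726  0.98624719
  0.54806341]
[ 0.34999167  0.35530065 -1.01014637  1.9205585   0.34594066  1.05290563
 -2.37808802]
[ 0.03858658  0.59124264 -0.61813057  1.8482034   0.44685253  0.84428968
 -2.37368783]
3.8417 [ 0.62274643  0.34650604 -0.00852794] 8.70950837618855e-05
0.126 [-0.1  0.1 -0.3] [0.4695 0.2243 0.1266]
0.124 [-0.8  0.5 -0.1] [0.469  0.2239 0.124 ]
0.122 [-0.  -0.9 -0.5] [0.4689 0.2239 0.1218]
0.12 [ 1.5 -0.3 -0.4] [0.4689 0.2239 0.1198]
0.118 [0.5 0.6 2.1] [0.4693 0.2242 0.1182]
0.116 [-0.8 -0.3  4.5] [0.4693 0.2242 0.1165]
0.114 [-1.5 -0.7  5.6] [0.4694 0.2243 0.1147]
0.112 [-1.3 -1.5  5.3] [0.4694 0.2242 0.1126]
0.11 [0.3 0.1 4.5] [0.4695 0.2243 0.1103]
0.108 [-0.8 -1.2 10.1] [0.4696 0.2243 0.1091]
0.106 [-2.1 -3.1 14.8] [0.4697 0.2244 0.1079]
7.174999999999999
```

```bash
python3 - <<'E'
from h import *
movel([.465,.224,.13],speed=.1)
movel([.36,.224,.30],speed=.25)
move_gripper(0.085)
pause(.6)
save('top','top1');save('side','side1');save('wrist','wrist1')
for c in ['top','side','wrist']:
    P=camera_params(c)
    for n,z in [('marker_mid',.061),('lid_press',.25),('charcoal_box_mid',.06),('rest_seat',.034)]:
        for d in tip_of(c,n)[:3]: print(c,n,np.round(d['at']),round(d['confidence'],2),ray(c,d['at'],z,P).round(3))
print(read_time_s())
s=[cv2.resize(cv2.imread(f'pics/{n}.png'),(400,300)) for n in('top1','side1','wrist1')]
a=cv2.imread('pics/top1.png')[100:275,90:323]
s.append(cv2.resize(a,(400,300)))
cv2.imwrite('pics/m1.png',np.vstack([np.hstack(s[:2]),np.hstack(s[2:])]))
E
```

```text
top marker_mid [160. 197.] 0.85 [0.556 0.201 0.061]
top lid_press [136. 129.] 0.64 [0.682 0.233 0.25 ]
top charcoal_box_mid [130. 198.] 0.71 [0.548 0.283 0.06 ]
top rest_seat [307. 211.] 0.93 [ 0.549 -0.209  0.034]
top rest_seat [274. 277.] 0.8 [ 0.361 -0.127  0.034]
top rest_seat [254. 195.] 0.75 [ 0.584 -0.056  0.034]
side marker_mid [230. 139.] 0.8 [0.546 0.185 0.061]
side marker_mid [276. 118.] 0.19 [0.705 0.252 0.061]
side lid_press [269.  65.] 0.58 [0.679 0.262 0.25 ]
side charcoal_box_mid [227. 122.] 0.94 [0.552 0.268 0.06 ]
side rest_seat [259. 249.] 0.74 [ 0.554 -0.193  0.034]
side rest_seat [180. 244.] 0.61 [ 0.366 -0.139  0.034]
side rest_seat [267. 204.] 0.56 [ 0.606 -0.06   0.034]
wrist marker_mid [238. 300.] 0.87 [0.553 0.198 0.061]
wrist lid_press [297. 300.] 0.48 [0.416 0.249 0.25 ]
wrist charcoal_box_mid [297. 300.] 0.72 [0.554 0.278 0.06 ]
wrist charcoal_box_mid [257. 265.] 0.72 [0.5   0.224 0.06 ]
11.8583
```

View pics/m1.png

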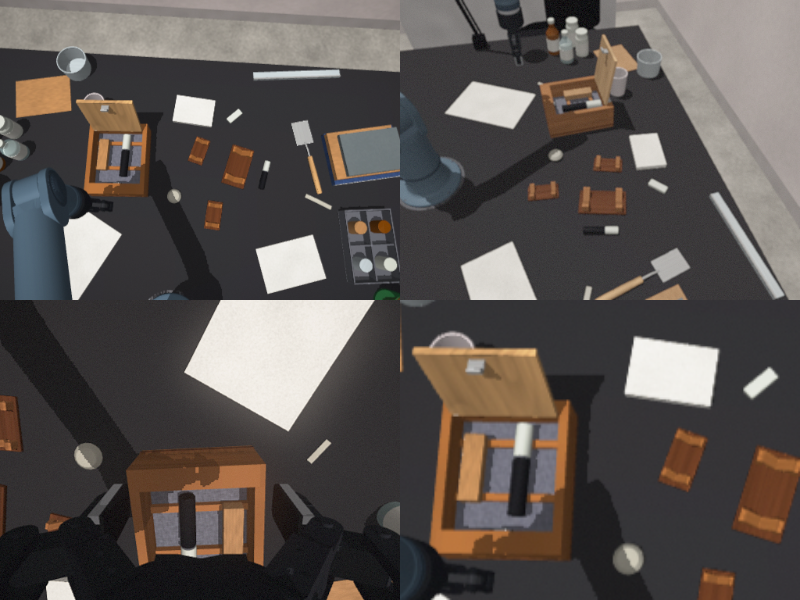

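The lid is fully open and leaning back. The marker lies in the chest at top crop (520,470), cap towards the hinge, with the charcoal box to its left. Next I'll refine both marker and rest from above with the wrist camera.

```bash
cat > m.py <<'E'
from h import *
E
python3 - <<'E'
from h import *
move_gripper(.058)
move_ptp([.53,.2,.28],[0,1,0,0])
P=camera_params('wrist');im=save('wrist','wrist2')
for n in ('marker_mid','charcoal_box_mid'):
    for d in tip_of('wrist',n)[:2]: print(n,np.round(d['at']),round(d['confidence'],2),ray('wrist',d['at'],.061,P).round(4))
np.save('P2.npy',P,allow_pickle=True); print(read_time_s(),read_eef_pos())
E
```

```text
marker_mid [256. 184.] 0.65 [0.5528 0.2001 0.061 ]
charcoal_box_mid [325. 186.] 0.66 [0.5547 0.2786 0.061 ]
13.1833 [0.5285003  0.20123625 0.28136236]
```

View pics/wrist2.png

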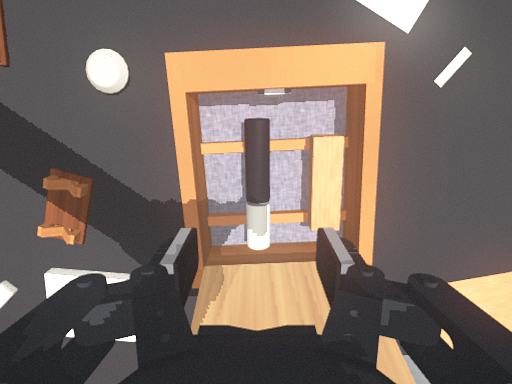

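The wrist view shows the marker axis running from (257,119) to (258,249), clear of the box at (325,186), with the ribs at rows 146 and 217.

```bash
python3 - <<'E'
from h import *
P=np.load('P2.npy',allow_pickle=True).item()
a=ray(0,(257.3,119),.061,P);b=ray(0,(258.5,249),.061,P);c=ray(0,(258,184),.061,P)
print(a,b,c,(a+b)/2); u=b-a; yaw=np.arctan2(u[1],u[0]); print('len',np.linalg.norm(u),'yaw',yaw)
print('ribs',ray(0,(228,146),.047,P),ray(0,(228,217),.047,P))
x,y=.553,(c[1]+.2001)/2
# Q=[sin,cos]: tool x axis at yaw+pi
h=(yaw+np.pi)/2; q=[np.cos(h),np.sin(h),0,0]
movel([x,y,.15],q,speed=.2); movel([x,y,.062],speed=.12)
print(read_ft_force())
move_gripper(0.0,40); print('gap',read_finger_gap(),read_ft_force())
movel([x,y,.09],speed=.08); movel([x,y,.25],speed=.2)
print('gap',read_finger_gap(),read_time_s(),read_eef_pos())
save('wrist','wrist3');save('top','top3');save('side','side3')
s=[cv2.resize(cv2.imread(f'pics/{n}.png'),(400,300)) for n in('top3','side3','wrist3')]
a=cv2.imread('pics/top3.png')[130:305,90:323]; s.append(cv2.resize(a,(400,300)))
cv2.imwrite('pics/m3.png',np.vstack([np.hstack(s[:2]),np.hstack(s[2:])]))
E
```

```text
[0.47972719 0.20115711 0.061     ] [0.63457206 0.20277095 0.061     ] [0.55264483 0.20203177 0.061     ] [0.55714962 0.20196403 0.061     ]
len 0.1548532798361765 yaw 0.010421897288844618
ribs [0.51098719 0.16741216 0.047     ] [0.5984015  0.16528381 0.047     ]
[ 0.95646106  0.36182738 -0.16119087]
gap 0.026558083067684764 [ 0.13442957 -0.0944546   3.77751502]
gap 0.02688836045292474 16.7 [0.55225931 0.20025199 0.24849516]
```

View pics/m3.png

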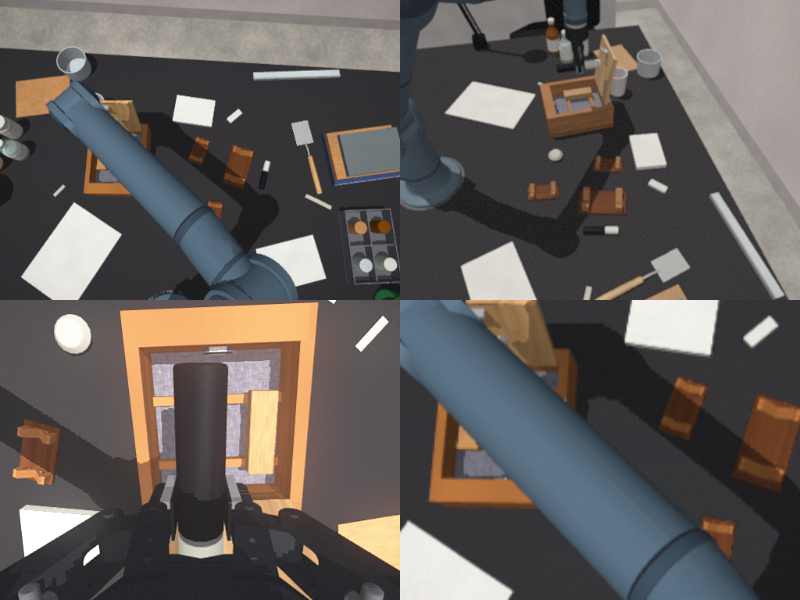

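The marker is held (gap 26.7 mm) and clear of the chest, with the box still in place. Next, a standoff beside the large rest for a wrist view.

```bash
python3 - <<'E'
from h import *
h=(-.26+np.pi)/2; q=[np.cos(h),np.sin(h),0,0]
movel([.50,.2,.30],speed=.25)
move_ptp([.57,-.08,.28],q)
pause(.3)
P=camera_params('wrist');im=save('wrist','wrist4'); np.save('P4.npy',P,allow_pickle=True)
for d in tip_of('wrist','rest_seat')[:3]: print(np.round(d['at']),round(d['confidence'],2),ray('wrist',d['at'],.034,P).round(4))
save('side','side4')
for d in tip_of('side','rest_seat')[:3]: print(np.round(d['at'],1),round(d['confidence'],2),ray('side',d['at'],.034).round(4))
print(read_time_s(),read_finger_gap())
cv2.imwrite('pics/w4c.png',cv2.resize(cv2.cvtColor(im,cv2.COLOR_RGB2BGR)[60:300,0:320],None,fx=2.5,fy=2.5,interpolation=cv2.INTER_CUBIC))
E
```

```text
[156. 168.] 0.94 [ 0.5506 -0.2005  0.034 ]
[277. 176.] 0.68 [ 0.5981 -0.0601  0.034 ]
[264.2 204.1] 0.91 [ 0.5982 -0.0573  0.034 ]
[182.1 239.9] 0.86 [ 0.3713 -0.1275  0.034 ]
[255.7 250.2] 0.8 [ 0.546  -0.1958  0.034 ]
18.9083 0.0267222034034059
```

View pics/w4c.png

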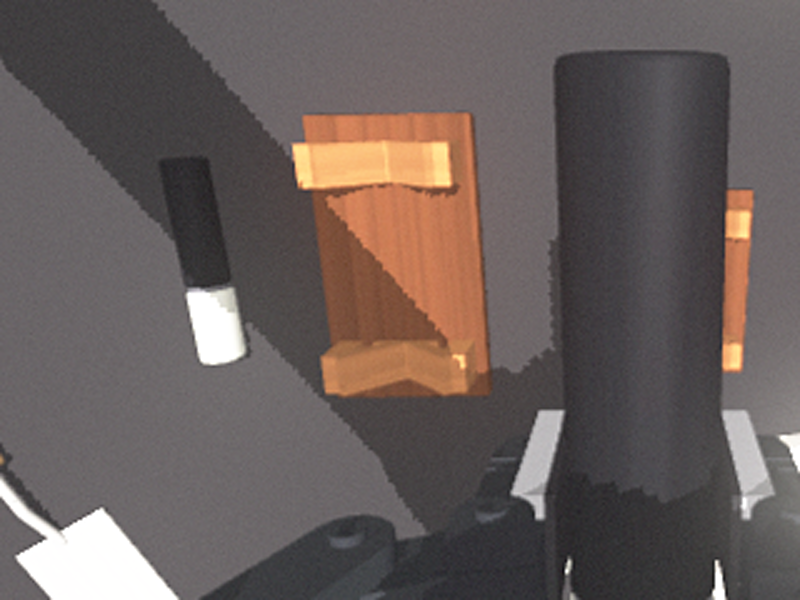

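The crop confirms the target is the largest rest: its base at crop (303–490, 112–396) is clearly bigger than the partly hidden one at (740,280), and it sits beside the short marker at (205,260). I'll fit its pose with a projected model.

```bash
cat > fit.py <<'E'
from h import *
from scipy.optimize import least_squares
P=np.load('P4.npy',allow_pickle=True).item()
f=lambda p:(np.array(p)/2.5+[0,60])
# local x axis: image-down ~ +x world direction (yaw ~ -.26); local y: image right = +y
obs=[((-.075,-.042,.01),(303,115)),((-.075,.042,.01),(471,112)),((.075,.042,.01),(490,394)),
 ((-.062,0,.0142),(387,141)),((-.042,0,.0142),(388,184))]
def W(l,v): 
    c,s=np.cos(v[2]),np.sin(v[2]); return np.array([v[0]+c*l[0]-s*l[1],v[1]+s*l[0]+c*l[1],l[2]])
r=least_squares(lambda v:np.concatenate([proj(0,W(l,v),P)-f(p) for l,p in obs]),[.553,-.2,-.26])
v=r.x; print(v,r.fun.reshape(-1,2).round(1))
np.save('rest.npy',v)
im=cv2.imread('pics/w4c.png')
def poly(pts,col):
    q=[((proj(0,W(l,v),P)-[0,60])*2.5) for l in pts]; cv2.polylines(im,[np.int32(np.round(q))],True,col,1)
poly([(-.075,-.042,.01),(.075,-.042,.01),(.075,.042,.01),(-.075,.042,.01)],(0,255,0))
for a in(-1,1):
    x0,x1=a*.052-.01,a*.052+.01
    for x in (x0,x1): poly([(x,-.025,.039),(x,0,.014),(x,.025,.039),(x,0,.014)],(255,0,0) if x==x0 else (255,255,0))
cv2.imwrite('pics/fit.png',im)
E
python3 fit.py
```

```text
[ 0.55066561 -0.20314497 -0.2465121 ] [[-0.8 -0.2]
 [ 0.1  0.1]
 [ 0.3  1.2]
 [-0.4 -0.1]
 [ 0.8 -0.8]]
```

View pics/fit.png

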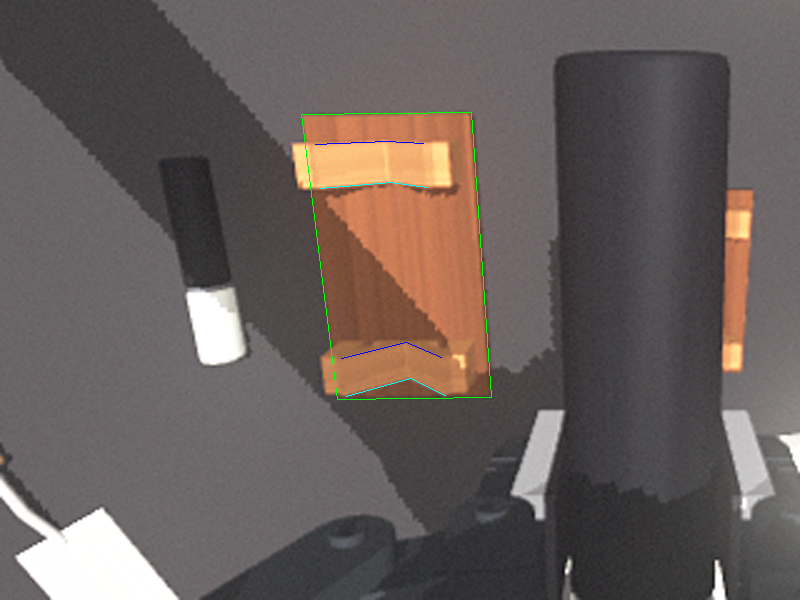

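```bash
python3 - <<'E'
from h import *
v=np.load('rest.npy'); x,y,yaw=v
h=(yaw+np.pi)/2; q=[np.cos(h),np.sin(h),0,0]
movel([x,y,.20],q,speed=.2); movel([x,y,.06],speed=.15); pause(.2)
print(read_eef_pos(),read_ft_force())
z=.044
movel([x,y,z],speed=.06)
while z>.033:
    z-=.002; movel([x,y,z],speed=.04); f=read_ft_force(); print(round(z,3),np.round(f,1),np.round(read_eef_pos(),4))
    if f[2]>5: break
print(read_time_s(),read_finger_gap())
save('side','side5')
cv2.imwrite('pics/side5c.png',cv2.resize(cv2.imread('pics/side5.png')[190:310,180:340],None,fx=5,fy=5,interpolation=cv2.INTER_CUBIC))
E
```

```text
[ 0.55145004 -0.2033814   0.06109151] [ 0.0516704   0.36850675 -0.05999777]
0.042 [ 0.6 -0.9 -1.1] [ 0.5507 -0.2031  0.042 ]
0.04 [-0.1 -0.3 -1.1] [ 0.5506 -0.2032  0.0399]
0.038 [ 0.1  0.6 -0.7] [ 0.5505 -0.2031  0.0378]
0.036 [-1.4 -1.8  1. ] [ 0.551  -0.2035  0.0363]
0.034 [-3.3 -1.   9.9] [ 0.5511 -0.204   0.0357]
22.75 0.026824066166793132
```

View pics/side5c.png

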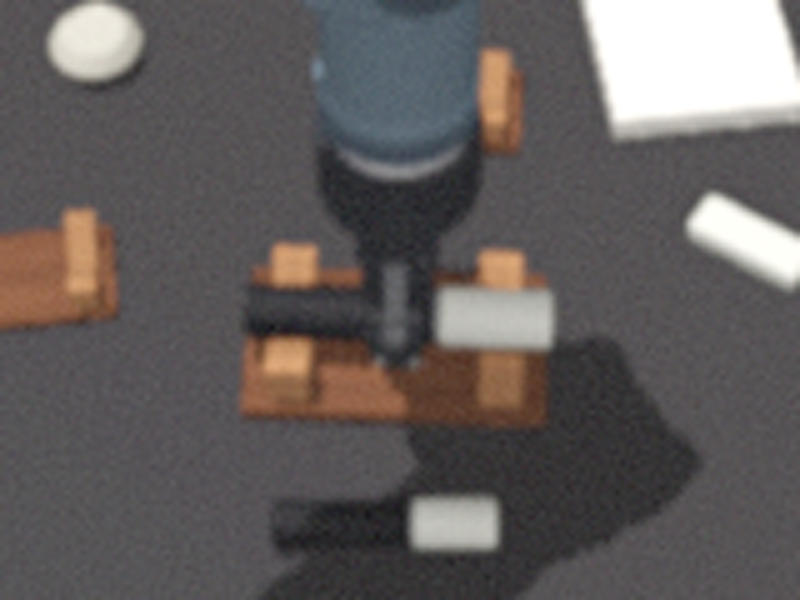

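The marker is seated in both notches and the contact force has risen to about 10 N. I'll release it and retreat.

```bash
python3 - <<'E'
from h import *
x,y,yaw=np.load('rest.npy')
p=read_eef_pos(); movel([x,y,.0362],speed=.03)
move_gripper(.062); pause(.2)
movel([x,y,.09],speed=.08); movel([x,y,.2],speed=.2)
h=(yaw+np.pi)/2; q=[np.cos(h),np.sin(h),0,0]
move_ptp([.57,-.08,.28],q); pause(.3)
P=camera_params('wrist');im=save('wrist','wrist6');np.save('P6.npy',P,allow_pickle=True)
for d in tip_of('wrist','marker_mid')[:3]: print(np.round(d['at']),round(d['confidence'],2),ray('wrist',d['at'],.034,P).round(4))
save('side','side6')
for d in tip_of('side','marker_mid')[:3]: print(np.round(d['at'],1),round(d['confidence'],2),ray('side',d['at'],.034).round(4))
print(read_time_s(),x,y,read_ft_force())
def W(l): 
    c,s=np.cos(yaw),np.sin(yaw); return np.array([x+c*l[0]-s*l[1],y+s*l[0]+c*l[1],l[2]])
a=cv2.resize(cv2.cvtColor(im,cv2.COLOR_RGB2BGR)[60:300,0:320],None,fx=2.5,fy=2.5,interpolation=cv2.INTER_CUBIC)
for s in (-.014,.014): # expected silhouette-ish lines at axis height
    cv2.line(a,*[tuple(int(t) for t in (proj(0,W((e,s,.034)),P)-[0,60])*2.5) for e in(-.075,.075)],(0,255,0),1)
cv2.imwrite('pics/w6c.png',a)
cv2.imwrite('pics/side6c.png',cv2.resize(cv2.imread('pics/side6.png')[60:310,150:400],None,fx=2.4,fy=2.4,interpolation=cv2.INTER_CUBIC))
E
```

```text
[156. 166.] 0.95 [ 0.5474 -0.2035  0.034 ]
[259.6 251.6] 0.63 [ 0.5545 -0.2018  0.034 ]
[318.1 193.8] 0.38 [ 0.7512 -0.0525  0.034 ]
26.35 0.5506656099143191 -0.20314497274671606 [-0.06777693  0.25033187 -0.4014165 ]
```

View pics/w6c.png

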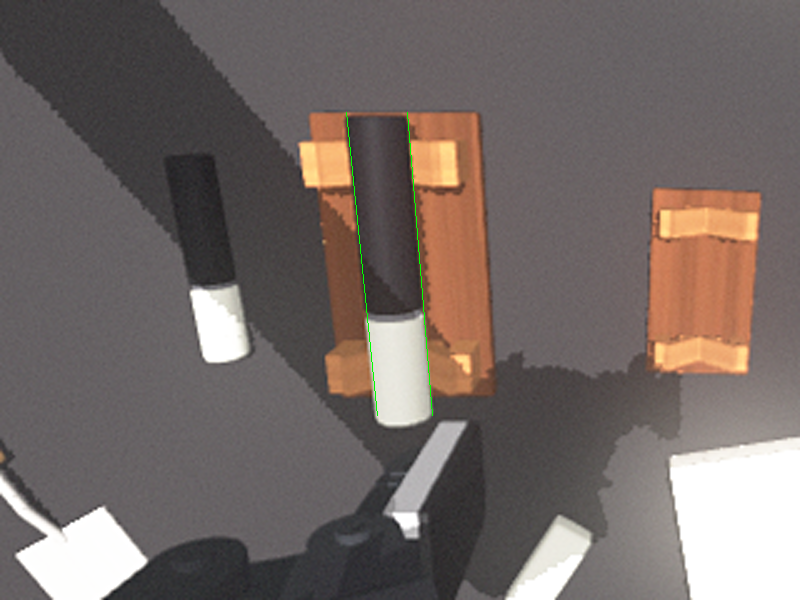

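View pics/side6c.png

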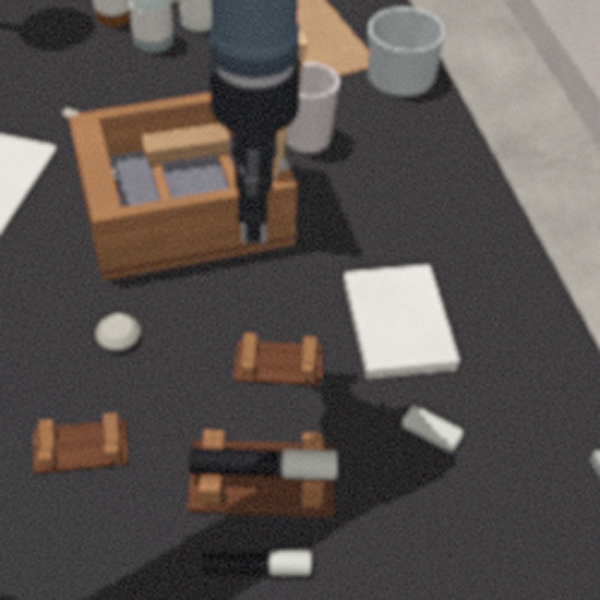

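The marker lies in both notches along the model lines, at wrist crop (390,270), within a few mm of centred. The other things haven't moved, and the gripper is well clear at z = 0.28. The lid shows partly behind the gripper in the side view, still upright.

```bash
python3 - <<'E'
from h import *
sign_off(); print(read_time_s())
E
```

```text
the job is handed in; nothing more can be done
the job is handed in; nothing more can be done
```

The fat marker now lies in both V notches of the largest pen rest, with the lid left open, and I've handed the job in. No verdict was reported. The last clock reading was 26.4 s of the allowed 58 s.

- **Lid:** I pressed it at the thumb plate up to about 15 N and retreated. The pictures taken just after showed it fully open, leaning back. In the last side picture it was partly hidden behind the gripper but still upright.
- **Marker:** I gripped it at its middle between the ribs (finger gap 26.7 mm), lifted it to about 0.25 m and lowered it until both saddles carried it. Then I released it.
- **Placement check:** The wrist picture matched the fitted rest model along both sides of the marker. The network put its centre at (0.547, -0.204) in the wrist view and (0.555, -0.202) in the side view. The fitted seat is at (0.551, -0.203), so the two views disagree by about 7 mm in x, mostly lengthwise, where 20 mm is allowed.
- **Other things:** The charcoal box, short marker, sketchbook, pebble, eraser and brush cup looked unmoved. I didn't measure them again, and I made no final check on the scraper. The gripper was clear of everything at hand-in, 0.28 m above the table.

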